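# Unlatch the finished air-filter cartridge

### The arm

A 6-joint arm with a two-finger parallel gripper is mounted at the origin on the work surface. World frame = base frame: x ahead of the robot, y to its left, z up, the work surface at z = 0. Lengths are in mm, angles in degrees, forces in N, time in s.
With the tool pointing down it reaches from about 325 to 775 mm from the base axis. Payload 9.3 kg.
Tool frame: the origin (TCP) lies midway between the tips of the shut fingers; the grasp point (between the pads) lies 19 mm behind it; z points along the fingers, y is the direction in which the jaws open and shut (so a half turn about z gives the same grasp; the last joint's range is limited). The gripper opens to 85 mm and grips with 20 to 120 N. Pads are 22 mm wide; open, the fingers measure 114 mm over their backs; the gripper's body (76 mm by 85 mm) begins 54 mm behind the grasp point. The pads swing forward as they close: fully open they stand 13 mm farther back than shut.
Start: joints at [61.559, 14.817, 1.232, 76.415, 0, 81.257], TCP at [185.388, 517.811, 231.279] pointing down, gripper open.
Joint ranges: [-174.27, 174.27], [-52.1, 104.24], [-59.71, 78.15], [-110.17, 111.67], [-87.03, 83.33], [-180, 180]. Speed limits (degrees/s): [127.2, 127.2, 159.86, 180, 180, 180].

### API

Orientations are given as a 3x3 rotation matrix whose columns are the frame's x, y, z axes.
In Python, from station import bot, viewer gives the robot as it stands.
- The arm moves only by the tool arm_command, never from a script. Its argument "steps" is a list of rows, each a list of 3 entries, a list of its own where there are three numbers: the closure, from -1 (fully open) to 1 (shut), then the shift along the tool's x, y, z in m, then the turn about the tool's z in degrees. In form: [[claw, [x, y, z], spin], ...]. A call has 1 to 12 rows; each row is the pose to reach, as a shift and turn from the pose commanded when the call began, along the tool's axes at that moment; what a row does not reach only later rows make up. A row lasts 1/10 s, in which the tool goes at most 50 mm and 8.59 degrees, less where a joint would pass 70% of its speed; a pose out of reach is approached as far as the arm can. A call with a gripper value outside its range is refused whole. The fingers move at their own pace and stop on an object; "squeeze" is the grip in N (left out, the last holds). Time passes only in rows, so rows that repeat a pose let the fingers close. It gives the time, the measured TCP pose, the force and the opening at its end, in the units of the state.
- bot.get_obs(): the state, without advancing time (a new reading comes with each control period).
- viewer.capture(name): name is "side" or "top" or "wrist"; returns a dict with "img" (420x560x3 uint8, red, green, blue), "camera_matrix" (3x3 intrinsics, pixels), "k1" (the pictures are not rectified: a ray, as slopes to the right and down, at radius r is drawn at 1 + k1 r^2 times it, then the intrinsics apply), "T" (4x4, takes a point from camera to world coordinates). Camera axes: x right, y down, z forward; pixel columns grow to the right and rows downward; lengths in mm; the calibration is good to about 2 mm. A picture is of the moment at which its call begins. There is no depth.
- bot.sign_off(): hands the job in, once; it reports no verdict.
The state is a dict: "time": time; "qpos": joint angles; "dq": joint speeds; "joint_efforts": joint torques, N m; "ee_pos": TCP position; "tcp_rot": TCP orientation; "contact_force": force on the tool from outside, world axes, zero at the start; "torque": the same for the moment, N m; "opening": opening from 0.0 (shut) to 1.0 (fully open).
Only numpy, scipy, OpenCV 4.12 (cv2) and the standard library are available. Lean on these libraries where they do the work, as an engineer would, in place of code of your own. Each camera call takes 0.05 s, during which the arm holds its last target.

### The job

On the lab bench two push-to-release docks each hold an air-sampling filter cartridge. Press the cartridge with the straight bar grip down into its dock until the latch lets go and it springs up, then lift it out and stand it upright on the floor of the empty aluminium tray and let go. Leave the cartridge with the round knob latched in its dock.

Things in the scene. Friction and masses are not known exactly. Their poses are not given: they have to be found in the camera images.
- bar_cartridge: White block 51 (x) x 40 (y) x 58 mm high, about 150 g, with a straight grey bar grip on top: 44 mm long along x, 20 wide along y, 32 high (bar top 90 mm above the underside). Latch ledges reach x = +-36 mm, 29 to 39 mm up. Origin: centre of underside, z up; at the start 20 mm above the bench, in a fixed white dock 124 x 84 x 66 mm high with 2 mm play; the block stands 12 mm proud of it.
- knob_cartridge: The other cartridge, to be left alone: the same block in the same kind of fixed dock and latch, but its grip is an upright round knob 36 mm in diameter and 32 mm high. Origin: centre of the underside; z up.
- tray: Empty open aluminium tray, fixed to the bench, 150 by 150 mm and 35 mm high, walls and floor 5 mm thick (inside 140 by 140 mm). Origin: centre of its underside, on the bench; z up.
- bar_lift (a joint): Spring lifter under the bar cartridge, m: 0 latched (steel tongues hold the cartridge; pulling does not free it). Pressed straight down about 6 mm (5 to 10 N; stop at -0.009) the tongues spring away for good; let up, it rises to 0.022 and stays. The cartridge then stands loose and upright in the dock, 22 mm higher, and must rise 24 mm more to be clear of it.
There are look-alikes about, which are no part of the job. There is more than one size of the tray; the job needs the smaller.

How it is judged:
By the outcome, as a careful person would: the job done as asked, in the order asked, and still so for the second after the job is handed in, with the robot touching nothing.
It also fails if it takes over 40 s, if anything falls off the work surface, if the arm or the gripper's body presses on something with over 40 N, if the wrist force passes 120 N, or if a joint passes its speed limit or range.

## Working session

There is one attempt and no reset: what is moved stays moved. The work goes in short steps, Python scripts to look and compute and a tool call to move; the robot and the scene stay as the last step left them, time stands still between calls to the robot, and variables do not carry over. Pictures are saved under pics/ and viewed, and the job is handed in when it is done.

Besides the shell and the picture viewer there is one more tool, called after "Emit:" as name([rows], argument=value, ...), one row to a line, values as JSON. arm_command: Moves the arm, as the interface text tells. Its arguments: {"type":"object","properties":{"steps":{"type":"array"},"squeeze":{"type":"number"}},"required":["steps"]}

```bash
mkdir -p pics
cat > h.py <<'E'
import numpy as np,cv2
from station import bot,viewer
def cap(n,f):
    c=viewer.capture(n); cv2.imwrite('pics/'+f+'.png',c['img'][:,:,::-1]); np.savez('pics/'+f+'.npz',K=c['camera_matrix'],k1=c['k1'],T=c['T']); return c
def ray(f,u,v):
    d=np.load('pics/'+f+'.npz'); K,k1,T=d['K'],float(d['k1']),d['T']
    p=cv2.undistortPoints(np.array([[[u,v]]],float),K,np.array([k1,0,0,0.]),None,None)[0,0]
    return T[:3,3],T[:3,:3]@np.array([p[0],p[1],1])
def at(f,u,v,z):
    o,d=ray(f,u,v); return o+d*(z-o[2])/d[2]
def proj(f,P):
    d=np.load('pics/'+f+'.npz'); K,k1,T=d['K'],float(d['k1']),d['T']
    R=T[:3,:3].T; t=-R@T[:3,3]
    return cv2.projectPoints(np.array(P,float).reshape(-1,1,3),cv2.Rodrigues(R)[0],t,K,np.array([k1,0,0,0.]))[0].reshape(-1,2)
def crop(f,u0,v0,u1,v1,s,out):
    i=cv2.imread('pics/'+f+'.png')[v0:v1,u0:u1]; cv2.imwrite('pics/'+out+'.png',cv2.resize(i,None,fx=s,fy=s,interpolation=cv2.INTER_CUBIC))
E
python3 - <<'E'
from h import *
for n in('side','top','wrist'):
    c=cap(n,n+'0'); print(n,c['k1'],c['T'].round(2).tolist())
print(bot.get_obs())
E
```

```text
side -0.027096409245664616 [[0.98, -0.12, 0.16, 253.87], [-0.2, -0.55, 0.81, -689.9], [-0.0, -0.83, -0.56, 501.6], [0.0, 0.0, 0.0, 1.0]]
top 0.019129214601915842 [[-0.02, -0.99, 0.16, 201.87], [-1.0, 0.02, -0.01, -31.04], [0.0, -0.16, -0.99, 1360.93], [0.0, 0.0, 0.0, 1.0]]
wrist -0.052669971300570696 [[0.34, 0.9, 0.28, 115.59], [0.94, -0.32, -0.1, 543.2], [-0.0, 0.29, -0.96, 373.24], [0.0, 0.0, 0.0, 1.0]]
{'time': 0.15, 'qpos': array([6.15564270e+01, 1.48408079e+01, 1.20096437e+00, 7.64161434e+01,
       3.31758325e-04, 8.12570660e+01]), 'dq': array([ 0.05882046, -0.0672733 ,  0.1618477 , -0.1533208 ,  0.04281212,
       -0.03026123]), 'joint_efforts': array([ 3.42431806e-03, -5.55971825e+01,  3.44660497e+01,  1.13847086e-02,
       -2.03337017e-04, -1.48773751e-05]), 'ee_pos': array([185.30531922, 517.61871956, 230.83754463]), 'tcp_rot': array([[-9.41466748e-01,  3.37105534e-01, -4.70504479e-04],
       [ 3.37105827e-01,  9.41466371e-01, -8.56443368e-04],
       [ 1.54252346e-04, -9.64922754e-04, -9.99999523e-01]]), 'contact_force': array([-0.60972641, -0.298251  ,  0.44144208]), 'torque': array([0.01272428, 0.01440782, 0.02648435]), 'opening': 1.0024442493893546}
```

View pics/side0.png

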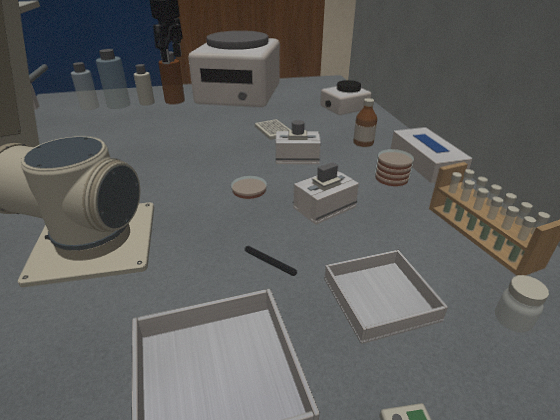

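View pics/top0.png

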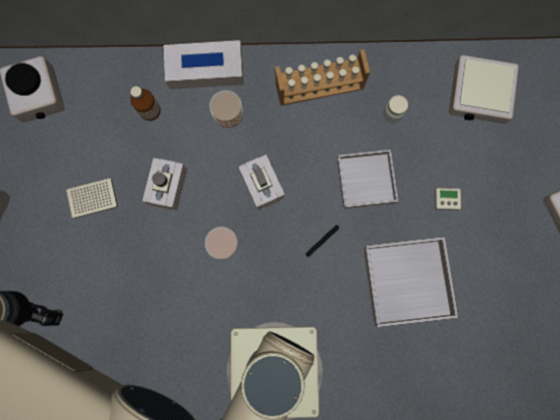

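View pics/wrist0.png

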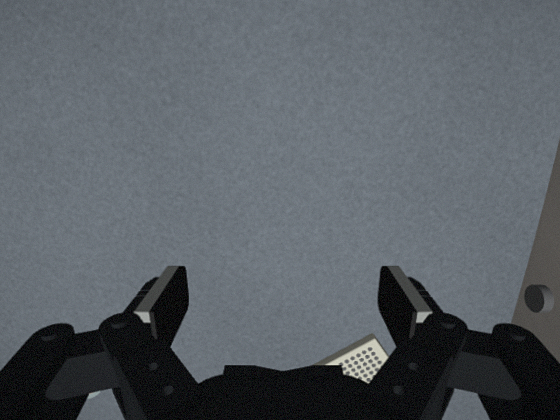

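The round knob is at top (160,180) and side (298,130). The straight bar is at top (262,178) and side (327,172). The small tray is at top (368,179) and the large one at (411,281). I'll enlarge to confirm.

Run:
```python
from h import *
crop('top0',230,145,295,215,8,'c1'); crop('side0',265,110,375,225,6,'c2'); crop('top0',330,140,405,215,7,'c3')
```

```text
(no output)
```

View pics/c1.png

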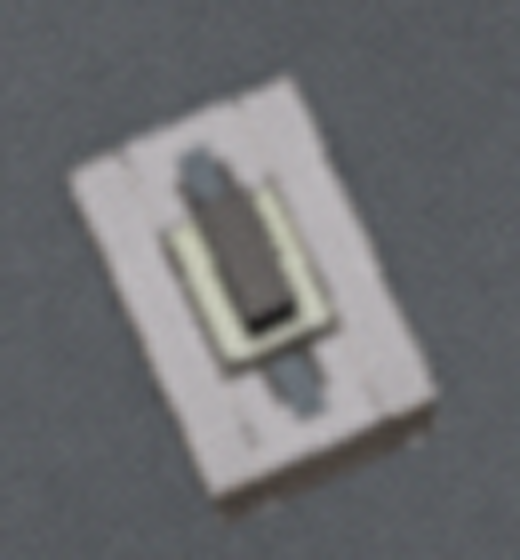

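View pics/c2.png

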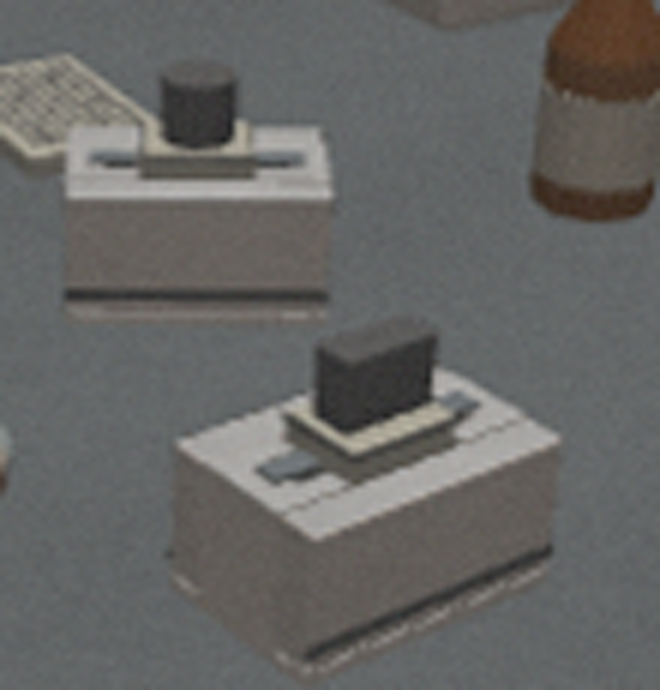

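View pics/c3.png

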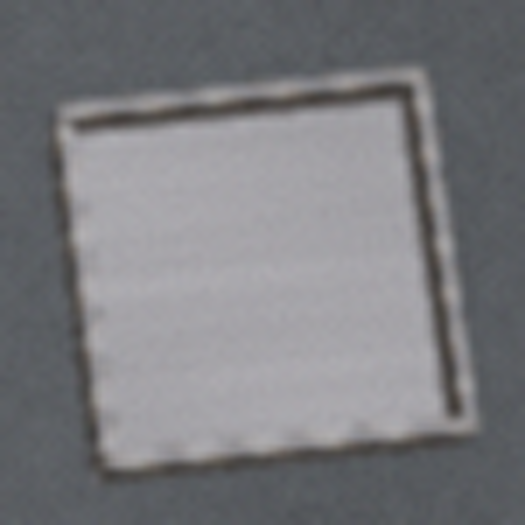

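```bash
cat >> h.py <<'E'
from scipy.optimize import least_squares
def fit(obs,guess,sx,sy,z):
    L=np.array([[sx,sy],[sx,-sy],[-sx,-sy],[-sx,sy]])/2
    def P(p):
        c,s=np.cos(p[2]),np.sin(p[2]); return np.c_[L@np.array([[c,s],[-s,c]])+p[:2],np.full(4,z)]
    def r(p):
        W=P(p); return np.concatenate([(proj(f,W[[i for i,_ in o]])-np.array([q for _,q in o])).ravel() for f,o in obs])
    s=least_squares(r,guess); return s.x,s.fun
E
python3 - <<'E'
from h import *
A=[(230+u/8,145+v/8) for u,v in[(287,75),(438,392),(215,497),(72,172)]]
B=[(330+u/7,140+v/7) for u,v in[(58,105),(425,68),(480,430),(105,475)]]
C=[(265+u/6,110+v/6) for u,v in[(175,440),(320,540),(560,438)]]
for a in A: print('dock',at('top0',*a,66).round(1))
for a in C: print('dock side',at('side0',*a,66).round(1))
for a in B: print('tray',at('top0',*a,35).round(1))
for a in[(357,254+0),(326,266),(402,254),(442,295),(365,333)]: print('tray side',at('side0',*a,35).round(1))
# bar top corners c1: 
for u,v in[(190,198),(235,183),(297,302),(250,322)]: print('bar',at('top0',230+u/8,145+v/8,110).round(1))
for u,v in[(316,345),(347,365),(437,333),(400,318)]: print('bar side',at('side0',265+u/6,110+v/6,110).round(1))
E
```

```text
dock [584.4  11.3  66. ]
dock [471.7 -38.5  66. ]
dock [436.9  37.8  66. ]
dock [551.4  85.7  66. ]
dock side [443.5  37.7  66. ]
dock side [476.9 -40.9  66. ]
dock side [586.8   9.4  66. ]
tray [ 587.7 -192.3   35. ]
tray [ 600.1 -341.3   35. ]
tray [ 450.7 -354.9   35. ]
tray [ 435.6 -205.2   35. ]
tray side [ 509.3 -189.    35. ]
tray side [ 442.6 -208.6   35. ]
tray side [ 591.6 -206.3   35. ]
tray side [ 608.4 -315.3   35. ]
tray side [ 454.7 -360.2   35. ]
bar [529.9  42.7 110. ]
bar [534.7  27.7 110. ]
bar [493.8   7.7 110. ]
bar [487.4  23.3 110. ]
bar side [491.2  20.7 110. ]
bar side [497.7   3.7 110. ]
bar side [537.6  20.7 110. ]
bar side [528.1  35.  110. ]
```

Emit:
arm_command([
  [-1, [-0.02, -0.015, 0], -2],
  [-1, [-0.055, -0.041, 0], -5],
  [-1, [-0.095, -0.071, 0], -9],
  [-1, [-0.135, -0.101, 0], -13],
  [-1, [-0.175, -0.131, 0], -17],
  [-1, [-0.215, -0.161, 0], -21],
  [-1, [-0.255, -0.191, 0], -25],
  [-1, [-0.295, -0.221, 0], -29],
  [-1, [-0.335, -0.251, 0], -33],
  [-1, [-0.375, -0.281, 0], -37],
  [-1, [-0.405, -0.303, 0], -41],
  [-1, [-0.427, -0.319, 0], -43.2],
])

```text
time: 1.35
ee_pos: [480.9, 71.2, 231.0]
tcp_rot: [[-0.917, -0.399, -0.0], [-0.399, 0.917, -0.0], [0.0, -0.0, -1.0]]
contact_force: [-0.2, 0.2, 0.2]
opening: 1.0
```

Run:
```python
from h import *
cap('wrist','wrist1'); o=bot.get_obs(); print(o['time'],o['ee_pos'].round(1),o['tcp_rot'].round(4).tolist(),o['contact_force'].round(2),o['qpos'].round(1))
```

```text
1.4 [482.7  69.2 230.6] [[-0.9166, -0.3999, 0.0002], [-0.3999, 0.9166, -0.0014], [0.0004, -0.0013, -1.0]] [ 1.6  -0.99  1.04] [ -1.7   8.7  -6.8  74.5  -0.1 -25.2]
```

View pics/wrist1.png

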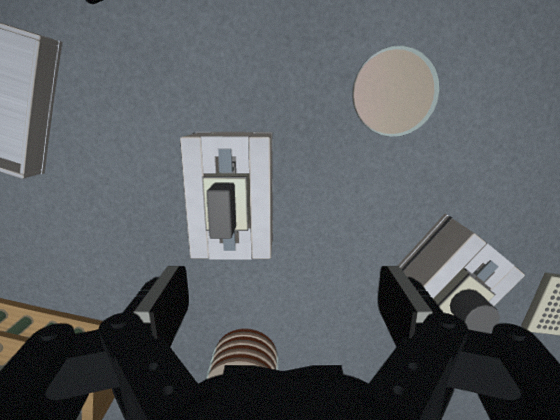

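Run:
```python
from h import *
crop('wrist1',165,120,290,270,5,'c4')
```

```text
(no output)
```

View pics/c4.png

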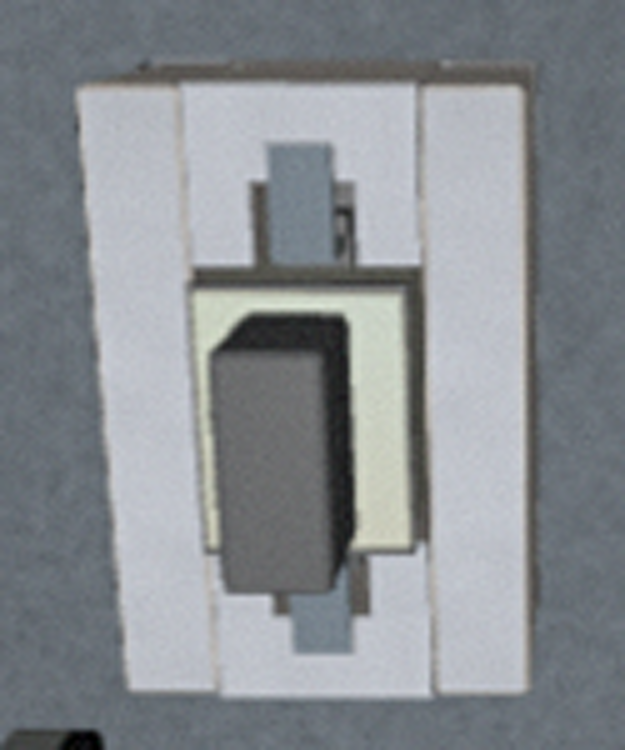

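Run:
```python
from h import *
f=lambda u,v,z:at('wrist1',165+u/5,120+v/5,z)
D=np.array([f(*p,66) for p in[(77,88),(525,86),(528,692),(128,690)]]); B=np.array([f(*p,110) for p in[(210,352),(322,350),(335,592),(225,590)]]);C=np.array([f(*p,78) for p in[(190,288),(405,290),(418,550),(204,550)]])
for X in(D,B,C):
    print(X.mean(0).round(1),[round(float(np.degrees(np.arctan2(*(a-b)[[1,0]]))),1) for a,b in((X[3],X[0]),(X[2],X[1]),(X[1],X[0]),(X[2],X[3]))],[round(float(np.linalg.norm(a-b)),1) for a,b in((X[3],X[0]),(X[2],X[1]),(X[1],X[0]),(X[2],X[3]))])
o=bot.get_obs(); print(o['ee_pos'])
R=o['tcp_rot']
```

```text
[513.6  27.4  66. ] [23.3, 23.2, 113.6, 113.4] [122.1, 122.4, 83.0, 82.7]
[513.2  27.3 110. ] [23.2, 23.8, 114.5, 112.5] [42.4, 43.1, 18.6, 19.1]
[513.6  27.4  78. ] [22.5, 24.5, 112.9, 113.6] [51.4, 50.9, 39.6, 41.3]
[482.72668546  69.22040602 230.63866399]
```

Emit:
arm_command([
  [-1, [-0.003, -0.015, 0.0], 0],
  [-1, [-0.007, -0.035, 0.0], 0],
  [-1, [-0.01, -0.05, 0.01], 0],
  [-1, [-0.0117, -0.057, 0.02], 0],
  [-1, [-0.0117, -0.057, 0.02], 0],
  [-1, [-0.0117, -0.057, 0.02], 0],
  [-1, [-0.0117, -0.057, 0.02], 0],
])

```text
time: 2.1
ee_pos: [513.0, 26.5, 211.5]
tcp_rot: [[-0.917, -0.399, 0.0], [-0.399, 0.917, 0.0], [-0.0, 0.0, -1.0]]
contact_force: [-0.1, 0.2, -0.2]
opening: 1.001
```

Run:
```python
from h import *
cap('wrist','wrist2'); o=bot.get_obs(); print(o['time'],o['ee_pos'].round(1),o['tcp_rot'].round(4).tolist(),o['contact_force'].round(2),o['dq'].round(2))
print(proj('wrist2',[[*o['ee_pos'][:2],z] for z in (66,110,200)]))
```

```text
2.15 [513.1  26.5 211.7] [[-0.9167, -0.3995, 0.0005], [-0.3995, 0.9167, 0.0001], [-0.0005, -0.0001, -1.0]] [-0.23  0.76 -0.85] [-0.12 -0.2   0.09 -0.07  0.02 -0.1 ]
[[282.34529969 193.61889048]
 [282.3303826  207.75171693]
 [282.27746757 258.52028992]]
```

View pics/wrist2.png

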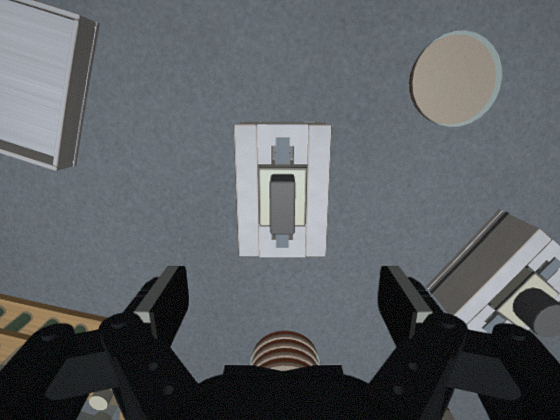

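The bar cartridge is centred under the tool: bar top at (282,206), TCP projects to (282,208). Next I'll shut the fingers and come down.

Emit:
arm_command([
  [1, [0, 0, 0.015], 0],
  [1, [0, 0, 0.035], 0],
  [1, [0, 0, 0.055], 0],
  [1, [0, 0, 0.07], 0],
  [1, [0, 0, 0.082], 0],
  [1, [0, 0, 0.09], 0],
  [1, [0, 0, 0.095], 0],
  [1, [0, 0, 0.095], 0],
  [1, [0, 0, 0.095], 0],
  [1, [0, 0, 0.095], 0],
], squeeze=40)

```text
time: 3.15
ee_pos: [513.7, 25.9, 116.9]
tcp_rot: [[-0.917, -0.399, 0.001], [-0.399, 0.917, -0.0], [-0.001, -0.001, -1.0]]
contact_force: [0.5, -0.5, -0.7]
opening: 0.0
```

Emit:
arm_command([
  [1, [0, 0, 0.002], 0],
  [1, [0, 0, 0.004], 0],
  [1, [0, 0, 0.006], 0],
  [1, [0, 0, 0.007], 0],
  [1, [0, 0, 0.008], 0],
  [1, [0, 0, 0.009], 0],
  [1, [0, 0, 0.009], 0],
  [1, [0, 0, 0.009], 0],
])

```text
time: 3.95
ee_pos: [513.7, 25.9, 108.0]
tcp_rot: [[-0.917, -0.399, 0.001], [-0.399, 0.917, -0.0], [-0.001, -0.001, -1.0]]
contact_force: [-2.2, -0.1, 7.1]
opening: -0.003
```

Emit:
arm_command([
  [1, [0, 0, 0.001], 0],
  [1, [0, 0, 0.002], 0],
  [1, [0, 0, 0.003], 0],
  [1, [0, 0, 0.004], 0],
  [1, [0, 0, 0.0045], 0],
  [1, [0, 0, 0.005], 0],
  [1, [0, 0, 0.005], 0],
  [1, [0, 0, 0.005], 0],
])

```text
time: 4.75
ee_pos: [513.6, 25.9, 102.8]
tcp_rot: [[-0.917, -0.399, 0.001], [-0.399, 0.917, -0.0], [-0.001, -0.001, -1.0]]
contact_force: [-1.6, 0.0, 6.5]
opening: 0.004
```

Emit:
arm_command([
  [1, [0, 0, 0.0005], 0],
  [1, [0, 0, 0.001], 0],
  [1, [0, 0, 0.001], 0],
  [1, [0, 0, -0.004], 0],
  [1, [0, 0, -0.012], 0],
  [1, [0, 0, -0.02], 0],
  [1, [0, 0, -0.03], 0],
  [1, [0, 0, -0.045], 0],
  [1, [0, 0, -0.06], 0],
  [-1, [0, 0, -0.08], 0],
  [-1, [0, 0, -0.09], 0],
  [-1, [0, 0, -0.09], 0],
])

```text
time: 5.95
ee_pos: [513.9, 25.9, 193.6]
tcp_rot: [[-0.917, -0.399, 0.002], [-0.399, 0.917, -0.0], [-0.002, -0.001, -1.0]]
contact_force: [0.2, -0.2, -0.0]
opening: 0.508
```

Emit:
arm_command([
  [-1, [0, 0, 0], 0],
  [-1, [0, 0, 0], 0],
  [-1, [0, 0, 0], 0],
])

```text
time: 6.25
ee_pos: [513.0, 26.0, 191.5]
tcp_rot: [[-0.917, -0.399, -0.001], [-0.399, 0.917, 0.0], [0.001, 0.001, -1.0]]
contact_force: [-0.5, 0.0, 0.4]
opening: 0.99
```

Run:
```python
from h import *
cap('wrist','wrist3');cap('side','side3'); o=bot.get_obs(); print(o['time'],o['ee_pos'].round(1),o['contact_force'].round(2))
crop('side3',265,80,385,225,5,'c5')
```

```text
6.35 [513.2  26.  191.8] [-0.22  0.78  0.62]
```

View pics/wrist3.png

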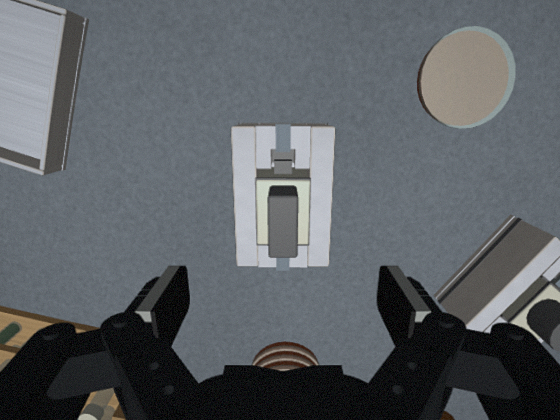

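View pics/c5.png

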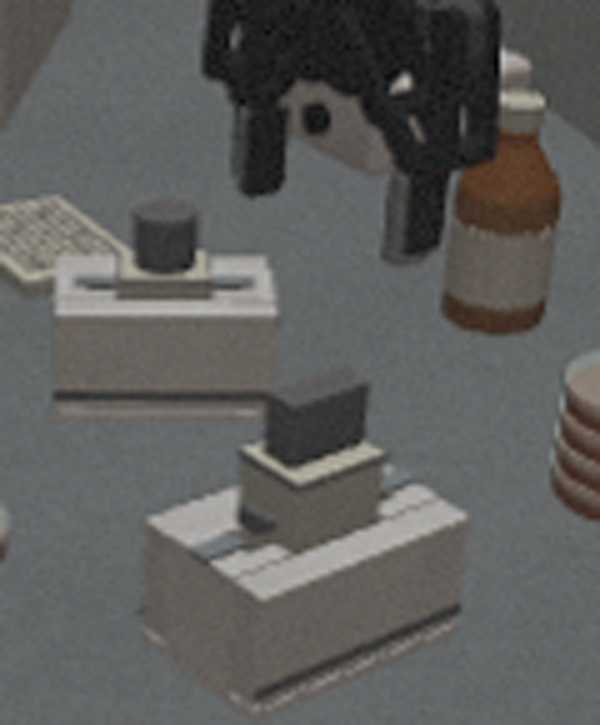

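It has released: the side view shows the cartridge standing higher, with the bar at side crop (315,410) and the ledges exposed. I'll go down around the bar and grip.

Emit:
arm_command([
  [-1, [0, 0, 0.015], 0],
  [-1, [0, 0, 0.035], 0],
  [-1, [0, 0, 0.055], 0],
  [-1, [0, 0, 0.07], 0],
  [-1, [0, 0, 0.08], 0],
  [-1, [0, 0, 0.087], 0],
  [-1, [0, 0, 0.087], 0],
  [0.3, [0, 0, 0.087], 0],
  [1, [0, 0, 0.087], 0],
  [1, [0, 0, 0.087], 0],
  [1, [0, 0, 0.087], 0],
  [1, [0, 0, 0.087], 0],
], squeeze=40)

```text
time: 7.55
ee_pos: [513.5, 26.0, 105.6]
tcp_rot: [[-0.917, -0.399, 0.001], [-0.399, 0.917, 0.0], [-0.0, -0.0, -1.0]]
contact_force: [-1.0, 0.6, 3.3]
opening: 0.223
```

Emit:
arm_command([
  [1, [0, 0, 0], 0],
  [1, [0, 0, 0], 0],
  [1, [0, 0, 0], 0],
])

```text
time: 7.85
ee_pos: [513.4, 26.0, 105.4]
tcp_rot: [[-0.917, -0.399, 0.0], [-0.399, 0.917, 0.0], [-0.0, -0.0, -1.0]]
contact_force: [-0.1, 0.7, 3.1]
opening: 0.225
```

Emit:
arm_command([
  [1, [0, 0, -0.003], 0],
  [1, [0, 0, -0.008], 0],
  [1, [0, 0, -0.015], 0],
  [1, [0, 0, -0.023], 0],
  [1, [0, 0, -0.032], 0],
  [1, [0, 0, -0.042], 0],
  [1, [0, 0, -0.055], 0],
  [1, [0, 0, -0.07], 0],
  [1, [0, 0, -0.08], 0],
  [1, [0, 0, -0.085], 0],
  [1, [0, 0, -0.085], 0],
  [1, [0, 0, -0.085], 0],
])

```text
time: 9.05
ee_pos: [513.1, 26.0, 189.9]
tcp_rot: [[-0.917, -0.399, -0.001], [-0.399, 0.917, 0.0], [0.001, 0.0, -1.0]]
contact_force: [0.2, -0.8, -2.0]
opening: 0.224
```

Run:
```python
from h import *
cap('wrist','wrist4');cap('side','side4'); o=bot.get_obs(); print(o['time'],o['ee_pos'].round(1),o['contact_force'].round(2),o['opening'])
```

```text
9.15 [513.   26.  189.6] [ 0.53 -0.01 -1.71] 0.22642101512730664
```

View pics/side4.png

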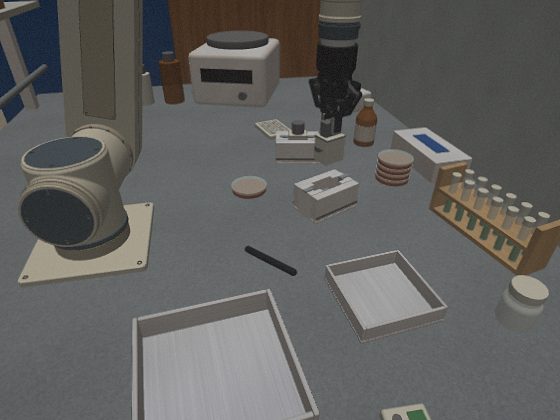

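View pics/wrist4.png

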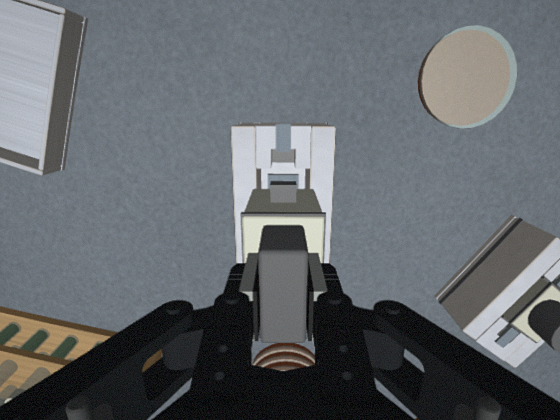

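Emit:
arm_command([
  [1, [0.004, -0.01, 0], 0],
  [1, [0.012, -0.03, 0], 0],
  [1, [0.024, -0.06, 0], 0],
  [1, [0.037, -0.09, 0], 0],
  [1, [0.049, -0.12, 0], 0],
  [1, [0.061, -0.15, 0], 0],
  [1, [0.073, -0.18, 0], 0],
  [1, [0.086, -0.21, 0], 0],
  [1, [0.097, -0.238, 0], 0],
  [1, [0.106, -0.26, 0], 0],
  [1, [0.111, -0.273, 0], 0],
  [1, [0.113, -0.278, 0], 0],
])

```text
time: 10.35
ee_pos: [520.2, -275.6, 189.7]
tcp_rot: [[-0.918, -0.397, -0.001], [-0.397, 0.918, 0.0], [0.0, 0.001, -1.0]]
contact_force: [0.7, 1.7, -1.3]
opening: 0.226
```

Emit:
arm_command([
  [1, [0, 0, 0.005], 0],
  [1, [0, 0, 0.015], 0],
  [1, [0, 0, 0.03], 0],
  [1, [0, 0, 0.045], 0],
  [1, [0, 0, 0.06], 0],
  [1, [0, 0, 0.07], 0],
  [1, [0, 0, 0.07], 0],
  [1, [0, 0, 0.07], 0],
])

```text
time: 11.15
ee_pos: [520.7, -273.6, 120.4]
tcp_rot: [[-0.917, -0.399, -0.0], [-0.399, 0.917, 0.0], [0.0, 0.0, -1.0]]
contact_force: [0.6, -0.5, -1.3]
opening: 0.228
```

Run:
```python
from h import *
cap('wrist','wrist5');cap('side','side5'); o=bot.get_obs(); print(o['time'],o['ee_pos'].round(1),o['contact_force'].round(2),o['opening'])
```

```text
11.25 [ 521.  -274.1  121. ] [ 0.9  -0.08 -0.2 ] 0.23097651091972696
```

View pics/side5.png

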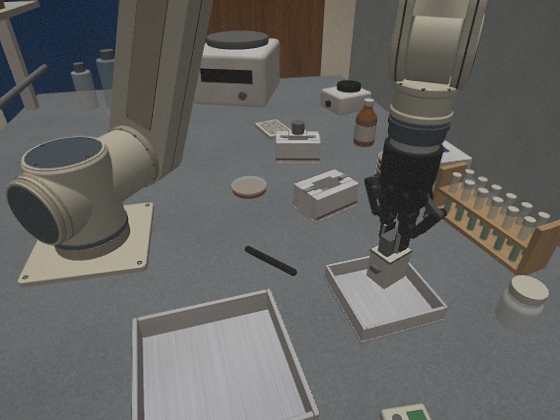

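View pics/wrist5.png

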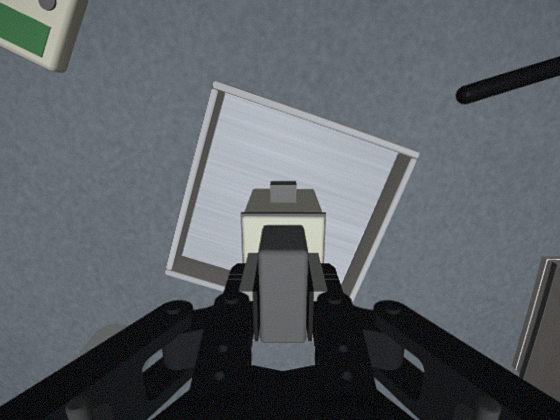

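Emit:
arm_command([
  [1, [0, 0, 0.008], 0],
  [1, [0, 0, 0.02], 0],
  [1, [0, 0, 0.03], 0],
  [1, [0, 0, 0.038], 0],
  [1, [0, 0, 0.043], 0],
  [1, [0, 0, 0.046], 0],
  [1, [0, 0, 0.046], 0],
  [1, [0, 0, 0.046], 0],
])

```text
time: 12.05
ee_pos: [520.7, -274.2, 74.5]
tcp_rot: [[-0.917, -0.399, 0.0], [-0.399, 0.917, -0.0], [-0.0, -0.0, -1.0]]
contact_force: [-0.0, 0.3, -1.6]
opening: 0.226
```

Emit:
arm_command([
  [1, [0, 0, 0.001], 0],
  [1, [0, 0, 0.002], 0],
  [1, [0, 0, 0.003], 0],
  [1, [0, 0, 0.003], 0],
  [1, [0, 0, 0.003], 0],
])

```text
time: 12.55
ee_pos: [520.6, -274.1, 71.3]
tcp_rot: [[-0.917, -0.399, -0.0], [-0.399, 0.917, 0.0], [-0.0, 0.0, -1.0]]
contact_force: [-0.4, -0.1, -2.6]
opening: 0.23
```

Emit:
arm_command([
  [1, [0, 0, 0.001], 0],
  [1, [0, 0, 0.002], 0],
  [1, [0, 0, 0.0025], 0],
  [1, [0, 0, 0.0025], 0],
  [1, [0, 0, 0.0025], 0],
])

```text
time: 13.05
ee_pos: [520.6, -274.1, 68.8]
tcp_rot: [[-0.917, -0.399, -0.0], [-0.399, 0.917, -0.0], [0.0, 0.0, -1.0]]
contact_force: [-0.3, 0.8, -1.4]
opening: 0.227
```

Emit:
arm_command([
  [1, [0, 0, 0.0005], 0],
  [1, [0, 0, 0.001], 0],
  [1, [0, 0, 0.001], 0],
  [1, [0, 0, 0.001], 0],
])

```text
time: 13.45
ee_pos: [520.6, -274.1, 68.7]
tcp_rot: [[-0.917, -0.399, 0.001], [-0.399, 0.917, -0.001], [-0.0, -0.001, -1.0]]
contact_force: [-3.4, 1.1, 7.9]
opening: 0.23
```

Floor contact, 8 N. Next I'll back off slightly, release and retreat.

Emit:
arm_command([
  [1, [0, 0, -0.0005], 0],
  [0.2, [0, 0, -0.0005], 0],
  [-0.2, [0, 0, -0.0005], 0],
  [-0.6, [0, 0, -0.0005], 0],
  [-1, [0, 0, -0.0005], 0],
  [-1, [0, 0, -0.0005], 0],
  [-1, [0, 0, -0.0005], 0],
  [-1, [0, 0, -0.005], 0],
  [-1, [0, 0, -0.02], 0],
  [-1, [0, 0, -0.04], 0],
  [-1, [0, 0, -0.07], 0],
  [-1, [0, 0, -0.1], 0],
])

```text
time: 14.65
ee_pos: [520.3, -273.9, 168.9]
tcp_rot: [[-0.917, -0.399, -0.0], [-0.399, 0.917, 0.0], [0.0, 0.0, -1.0]]
contact_force: [-0.0, 0.8, -0.1]
opening: 1.0
```

Emit:
arm_command([
  [-1, [0, 0, -0.02], 0],
  [-1, [0, 0, -0.03], 0],
  [-1, [0, 0, -0.03], 0],
  [-1, [0, 0, -0.03], 0],
  [-1, [0, 0, -0.03], 0],
])

```text
time: 15.15
ee_pos: [520.1, -273.8, 196.4]
tcp_rot: [[-0.917, -0.399, -0.002], [-0.399, 0.917, 0.001], [0.001, 0.002, -1.0]]
contact_force: [0.3, 0.6, 0.1]
opening: 0.998
```

Run:
```python
from h import *
cap('wrist','wrist6');cap('side','side6'); o=bot.get_obs(); print(o['time'],o['ee_pos'].round(1),o['contact_force'].round(2),o['opening'],o['dq'].round(2))
```

```text
15.25 [ 520.3 -273.8  196.7] [ 0.42  0.81 -0.91] 1.0011532166644375 [-0.06 -0.09  0.4   0.19  0.08  0.08]
```

View pics/side6.png

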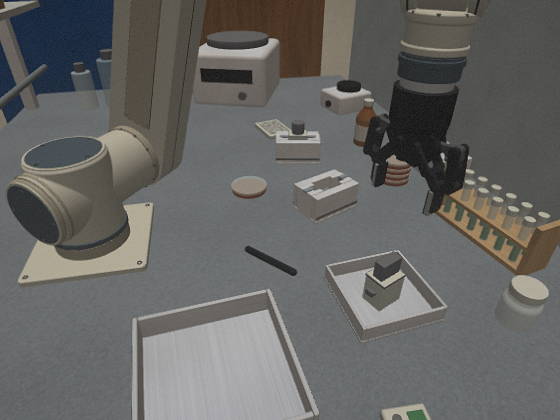

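View pics/wrist6.png

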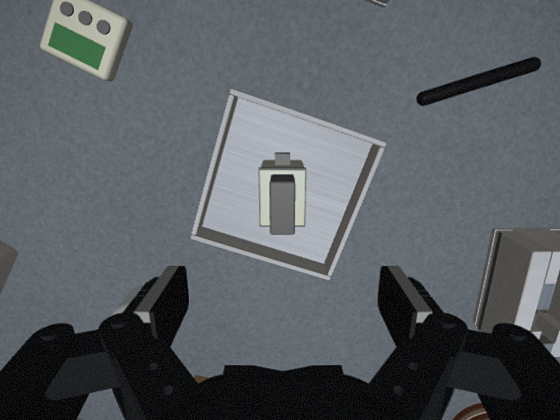

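The side and wrist views show the cartridge upright in the small tray, at side (384,285) and wrist (282,195). The knob cartridge is unmoved at side (298,130) and the gripper is clear, so I'm handing in.

```bash
python3 -c "
from station import bot
print(bot.sign_off())"
```

```text
the job is handed in; nothing more can be done
None
```

The bar-grip cartridge now stands upright on the floor of the smaller aluminium tray, released, and I handed the job in at about 15 s.

I pressed it down about 7 to 8 mm with the fingers shut, at about 7 N, until the latch let go and it sprang up. I then gripped it by the bar, lifted it clear, lowered it until the wrist read 8 N against the tray floor, and let go.

**Last checks:** the side and wrist pictures show it upright near the middle of the tray. The gripper is open about 100 mm above it, with no contact force beyond noise. The knob cartridge looks unmoved and still latched.

**Disagreement:** the cameras put the dock's y position up to 4 mm apart (wrist 27.4 mm, the others about 23.5 mm). I went with about 26 mm; the TCP then lined up with the bar in the wrist view and the grip closed on it.

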